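# Lid the tub and shut the shredder's guard onto its safety switch

## Task

Shut the bench shredder down: take the red lid that was left lying across its feed opening and set it gently on the white tub, level and fully down on the rim. Then slide the blue guard shut over the opening until you feel its tongue push in the hidden pin of the yellow safety switch, at least 2 mm but never more than 10 mm, or the switch breaks. Let go at the end, and do not knock the lamp above the deck, push the tub about or disturb anything else.

Things in the scene. Friction and masses are not known exactly. Their poses are not given: they have to be found in the camera images.
- shredder: Green bench shredder, fixed. Origin on the table, under the centre of its feed opening (64 mm in x, 70 mm in y). Its x points away from the robot, y left along the guard's slide. Deck 120 mm above the table, x -90 to +90, y -180 to +250 mm. Rails 10 mm wide and high on the deck at x -84 and +84. A chute juts 48 mm out in front, low down; behind, a motor reaches x +200, y +10 to +180, 115 mm high.
- switch_slot (a point): Mouth of the slot in the yellow switch housing on the shredder's deck, axes as the shredder's. From here the housing runs 84 mm to -y, 27 mm to -x, 23 mm to +x; its top is 36 mm above the deck. The guard's tongue enters it towards -y.
- lamp: Fixed lamp bar on the shredder (same origin and axes): x -18 to +18 mm, y -180 to +250, underside 288 mm and top 312 mm above the table. It runs straight above the lid's knob and the guard's fin, so they cannot be reached from straight above: come from its front or back side, tool leaning 30 to 45 degrees. Its posts, 12 mm square, stand at x 0, y -174 and +244. Must not be struck.
- guard (a joint): Blue guard plate, 140 mm in the shredder's x, 120 in y, top 126 mm above the table. Value in m: y of its centre in the shredder's frame; 0 is centred over the opening, positive is open; starts at 0.128 to 0.145. Drags with about 2 N, stays where left. From its -y edge a steel tongue (x +58 to +80) reaches 111 mm from the plate's centre; it enters the switch slot.
- guard_fin (a point): Centre of the top of the guard's upright orange fin, its handle: 12 mm thick along the slide (shredder's y), 40 mm long in the shredder's x, standing 36 mm above the plate (top 162 mm above the table), 10 mm to the +y side of the plate's centre. Axes as the shredder's.
- interlock (a joint): Hidden pin in the switch. Value in m: how far the guard's tongue has pushed it in; 0 at start. Makes at 2 mm, breaks beyond 10 mm. It resists with a steady 7 N on top of the guard's drag and stays where pushed. The tongue meets it with the guard anywhere from +0.014 to -0.014 on its scale, not known beforehand: feel for it (or watch this value) while sliding slowly.
- lid: Red round lid, 0.14 to 0.28 kg, lying level on the deck across the feed opening. Origin at the centre of its underside, z up. A plug 85 mm across (80 at its lower edge), 6 mm high, goes into the tub; above it a flange 100 mm across, 5 mm thick, rests on the tub's rim; on top a black round knob, 26 mm across, from 11 to 46 mm above the origin.
- tub: The white round tub with a green band standing loose on the table, holding bottle caps, 0.7 kg. Origin at the centre of its underside, z up. 110 mm tall, 98 mm across at the rim, mouth 90 mm across inside, wall 4 mm. With the lid fully seated, the lid's origin is 104 mm above the tub's origin.
- wrench: A steel spanner about 180 mm long lying on the table; a bystander, to be left alone. Origin at its underside.
- pet_bottle: A clear bottle with a blue cap, 64 mm across, 200 mm tall, standing; a bystander, to be left alone. Origin at its underside.
- jar: An amber jar with a steel cap, 70 mm across, 85 mm tall, standing; a bystander, to be left alone. Origin at its underside.
- helmet: A red safety helmet, 250 mm across the brim, 138 mm tall, lying dome up; a bystander, to be left alone. Origin at its underside.
- brush: A hand brush lying on the table; a bystander, to be left alone. Origin at its underside.
- mug: A blue mug, 76 mm across, 90 mm tall, standing; a bystander, to be left alone. Origin at its underside.
Things that resemble listed ones, but are neither listed nor needed, are in the scene too. Leave any pink or purple look-alike of the tub alone.

How it is judged:
By the outcome, as a careful person would: the job done as asked, in the order asked, and still so for the second after the job is handed in, with the robot touching nothing.
It also fails if it takes over 64 s, if anything falls off the work surface, if the arm or the gripper's body presses on something with over 40 N, if the wrist force passes 120 N, or if a joint passes its speed limit or range.

## Robot

A 7-joint arm with a two-finger parallel gripper is mounted at the origin on the work surface. World frame = base frame: x ahead of the robot, y to its left, z up, the work surface at z = 0. Lengths are in m, angles in rad, forces in N, time in s.
With the tool pointing down it reaches from about 0.425 to 1.025 m from the base axis. Payload 9.4 kg.
Tool frame: the origin (TCP) lies on the mounting face of the last link; the fingertips stand 186 mm ahead of it and the grasp point (between the pads) lies 167 mm ahead of it; x points along the fingers, z is the direction in which the jaws open and shut, and the axes are right-handed (so a half turn about x gives the same grasp; the last joint's range is limited). The gripper opens to 93 mm and grips with 3 to 60 N. Pads are 15 mm wide; open, the fingers measure 128 mm over their backs; the gripper's body (75 mm by 188 mm) begins 65 mm behind the grasp point.
Start: joints at [1.222, 0.599, -0.003, 1.599, 0.002, 0.943, -0.08], TCP at [0.195, -0.698, 0.405] pointing down, gripper open.
Joint ranges: [-2.57, 2.57], [-0.35, 1.97], [-1.29, 1.29], [0.11, 2.56], [-1.05, 4.19], [0.11, 1.86], [-2.63, 2.63]. Speed limits (rad/s): [2.22, 2.22, 3.01, 3.01, 3.14, 3.14, 3.14].

## Interface

Orientations are given as [roll, pitch, yaw] about the fixed x, y, z axes, in that order (R = Rz(yaw) Ry(pitch) Rx(roll)).
In Python, from plant import bot gives the robot as it stands.
- The arm moves only by the shell command python3 -m crank 'ROWS' [OPENING] [FORCE]. ROWS is JSON, a list of rows, each a list of 2 entries, a list of its own where there are three numbers: the shift along the world's x, y, z in units of 400 mm (1.0 is 400 mm), then the turn, a rotation vector about the world's x, y, z in units of pi/2 rad (1.0 is pi/2 rad). A call has 1 to 8 rows; each row is the pose to reach, as a shift and turn from the pose commanded when the call began; what a row does not reach only later rows make up. A row lasts 1/10 s, in which the tool goes at most 50 mm and 8.59 degrees, less where a joint would pass 70% of its speed; a pose out of reach is approached as far as the arm can. A call with a number of a shift or a turn outside -1 to 1 is refused whole. A call with a gripper value outside its range is refused whole. OPENING is the closure, from 0 (fully open) to 1 (shut), set as the call begins (- or left out, the last holds). The fingers move at their own pace and stop on an object; FORCE is the grip in N (left out, the last holds). Time passes only in rows, so rows that repeat a pose let the fingers close. It gives the time, the measured TCP pose, the force and the opening at its end, in the units of the state.
- bot.read_state(): the state, without advancing time (a new reading comes with each control period).
- bot.read_camera(name): name is "side" or "top" or "wrist"; returns the picture (384x512x3 uint8, blue, green, red); there is no depth.
- bot.get_calibration(name): a dict with "mtx" (3x3 intrinsics, pixels), "R" (3x3) and "t" (3): a world point X has camera coordinates R X + t. Camera axes: x right, y down, z forward; pixel columns grow to the right and rows downward; lengths in m; the calibration is good to about 2 mm. A picture is of the moment at which its call begins: read the wrist's pose just before it. get_calibration takes no time and is no camera call; for the wrist camera it gives the pose at the moment of the call.
- bot.finish_job(): hands the job in, once; it reports no verdict.
The state is a dict: "time": time; "joint_pos": joint angles; "joint_vel": joint speeds; "effort": joint torques, N m; "ee_pos": TCP position; "tool_rot": TCP orientation; "force": force on the tool from outside, world axes, zero at the start; "torque": the same for the moment, N m; "grip_width": finger opening in m.
Only numpy, scipy, OpenCV 4.12 (cv2) and the standard library are available. Lean on these libraries where they do the work, as an engineer would, in place of code of your own. Each camera call takes 0.05 s, during which the arm holds its last target. There are 200 camera calls.

## Working session

There is one attempt and no reset: what is moved stays moved. The work goes in short steps, Python scripts to look and compute and a shell command to move; the robot and the scene stay as the last step left them, time stands still between calls to the robot, and variables do not carry over. Pictures are saved under pics/ and viewed, about 8 in all and at most 12, crops included, and the job is handed in when it is done.

```bash
ls; mkdir -p pics
python3 - <<'E'
from plant import bot
import cv2,numpy as np
s=bot.read_state();print({k:np.round(v,3).tolist() for k,v in s.items()})
for n in("side","top"):
    cv2.imwrite(f"pics/{n}0.png",bot.read_camera(n));c=bot.get_calibration(n);print(n,np.round(c["mtx"],1).tolist(),np.round(c["R"],3).tolist(),np.round(c["t"],3).tolist())
E
```

```text
pics
{'time': 0.0, 'joint_pos': [1.222, 0.6, -0.003, 1.6, 0.002, 0.943, -0.08], 'joint_vel': [0.0, -0.0, 0.002, -0.001, 0.0, 0.001, -0.003], 'effort': [0.0, -76.507, 1.498, -25.235, -0.052, 0.017, 0.0], 'ee_pos': [0.195, -0.698, 0.404], 'tool_rot': [-3.053, 1.569, 1.931], 'force': [-0.266, -0.949, 0.561], 'torque': [-0.019, 0.015, 0.0], 'grip_width': 0.093}
side [[394.2, 0.0, 258.5], [0.0, 394.2, 188.0], [0.0, 0.0, 1.0]] [[0.923, 0.385, 0.006], [0.26, -0.612, -0.747], [-0.284, 0.691, -0.665]] [-0.477, -0.014, 1.446]
top [[467.7, 0.0, 247.7], [0.0, 467.7, 194.9], [0.0, 0.0, 1.0]] [[-0.023, -1.0, -0.008], [-0.985, 0.024, -0.17], [0.17, 0.004, -0.985]] [0.034, 0.531, 1.479]
```

View pics/top0.png

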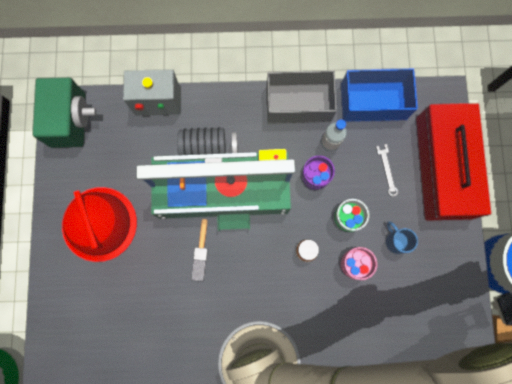

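View pics/side0.png

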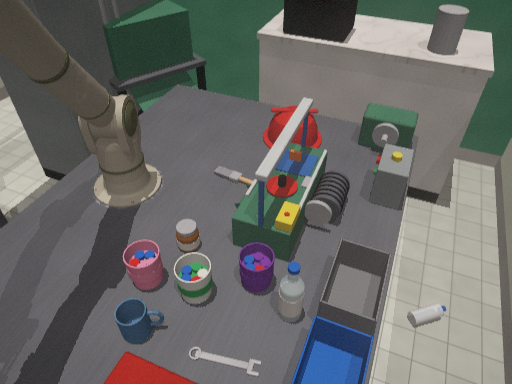

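```bash
cat > h.py <<'E'
from plant import bot
import cv2,numpy as np
from scipy.spatial.transform import Rotation as Ro
def cal(n): c=bot.get_calibration(n);return [np.array(c[k],float) for k in("mtx","R","t")]
def cast(c,uv,z):
    K,R,t=c;uv=np.atleast_2d(uv).astype(float)
    d=(np.c_[uv,np.ones(len(uv))]@np.linalg.inv(K).T)@R
    o=-R.T@t
    return o+d*((z-o[2])/d[:,2])[:,None]
def proj(c,X):
    K,R,t=c;p=(np.atleast_2d(X)@R.T+t)@K.T;return p[:,:2]/p[:,2:]
def tri(cs,uvs):
    A=[];b=[]
    for c,uv in zip(cs,uvs):
        K,R,t=c;d=R.T@np.linalg.inv(K)@np.r_[uv,1];d/=np.linalg.norm(d);P=np.eye(3)-np.outer(d,d);A.append(P);b.append(P@(-R.T@t))
    return np.linalg.lstsq(np.vstack(A),np.hstack(b),rcond=None)[0]
E
python3 - <<'E'
from h import *
t=cv2.imread("pics/top0.png");s=cv2.imread("pics/side0.png")
a=cv2.resize(t[135:240,130:380],None,fx=3.2,fy=3.2,interpolation=2)
b=cv2.resize(s[95:310,160:345],None,fx=1.3,fy=1.3,interpolation=2)
im=np.zeros((a.shape[0]+0,800,3),np.uint8);im[:]=a[:,:800]
cv2.imwrite("pics/a.png",im)
cv2.imwrite("pics/b.png",cv2.resize(s[95:310,160:345],None,fx=2.75,fy=2.75,interpolation=2))
E
```

```text
(no output)
```

View pics/a.png

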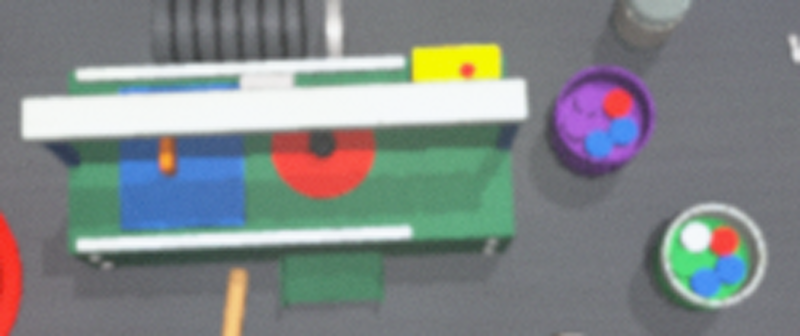

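View pics/b.png

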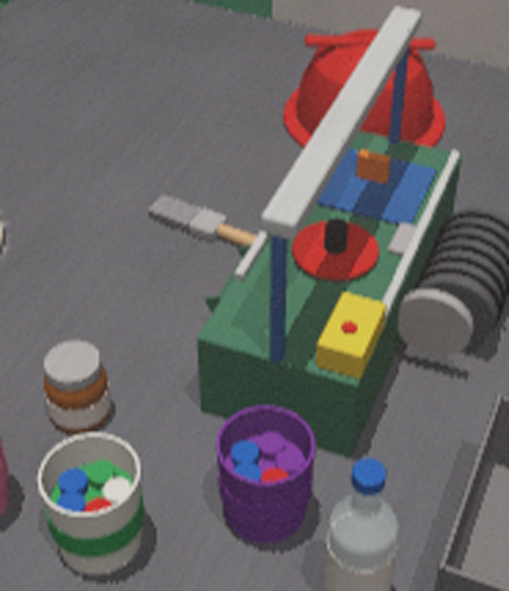

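```bash
cat > m.py <<'E'
from h import *
def circ(P):
    A=np.c_[2*P,np.ones(len(P))];x=np.linalg.lstsq(A,(P**2).sum(1),rcond=None)[0];return x[:2],np.sqrt(x[2]+x[:2]@x[:2])
def big(m): return max(cv2.findContours(m,0,cv2.CHAIN_APPROX_NONE)[0],key=cv2.contourArea)[:,0]
def roi(im,x0,y0,x1,y1): m=np.zeros(im.shape[:2],np.uint8);m[y0:y1,x0:x1]=255;return m
E
python3 - <<'E'
from m import *
t=cv2.imread("pics/top0.png");s=cv2.imread("pics/side0.png");T=cal("top");S=cal("side")
ht=cv2.cvtColor(t,40);hs=cv2.cvtColor(s,40)
# bar
m=cv2.inRange(ht,(0,0,170),(180,45,255))&roi(t,132,155,300,182)
r=cv2.minAreaRect(cv2.convexHull(big(m)));bp=cast(T,cv2.boxPoints(r),.312);print("bar",bp.round(4).tolist(),bp.mean(0).round(4))
e=bp[:,:2];L=max([(e[i]-e[j]) for i in range(4) for j in range(4)],key=lambda v:v[1] if abs(v[1])<10 else 0)
(w,h)=[e[1]-e[0],e[2]-e[1]];l=w if np.linalg.norm(w)>np.linalg.norm(h) else h;l=l*np.sign(l[1]);yaw=np.arctan2(-l[0],l[1]);print("yaw deg",np.degrees(yaw),np.linalg.norm(w),np.linalg.norm(h))
u=np.array([-np.sin(yaw),np.cos(yaw)]);o=bp.mean(0)[:2]-.035*u;print("origin",o)
for nm,c,h_,ro in(("top",T,ht,(205,172,255,205)),("side",S,hs,(262,165,305,200))):
    m=(cv2.inRange(h_,(0,150,60),(8,255,255))|cv2.inRange(h_,(172,150,60),(180,255,255)))&roi(t,*ro)
    p=big(m);P=cast(c,p,.1285)[:,:2]
    if nm=="top":
        P=P[(p[:,1]>p[:,1].min()+9)]
    print("lid",nm,circ(P),cv2.minEnclosingCircle(P.astype(np.float32)))
m=cv2.inRange(ht,(0,0,140),(180,70,255))&roi(t,330,193,375,235)
p=big(m);P=cast(T,p,.110)[:,:2];print("tub top",circ(P),cv2.minEnclosingCircle(P.astype(np.float32)))
m=cv2.inRange(hs,(0,0,120),(180,70,255))&roi(t,170,248,216,305)
p=big(m);P=cast(S,p[p[:,1]<275],.110)[:,:2];print("tub side",circ(P),cv2.minEnclosingCircle(P.astype(np.float32)))
# fin
for nm,c,h_,ro in(("top",T,ht,(170,172,195,195)),("side",S,hs,(285,140,310,165))):
    m=cv2.inRange(h_,(5,120,90),(20,255,255))&roi(t,*ro);r=cv2.minAreaRect(big(m));print("fin",nm,r)
    print(cast(c,cv2.boxPoints(r),.162).round(3).tolist())
# red dot yellow switch
m=cv2.inRange(hs,(22,120,90),(35,255,255))&roi(s,270,195,305,235);b=big(m);print("yel",b.min(0),b.max(0))
E
```

```text
bar [[0.5998, 0.322, 0.312], [0.6055, -0.1071, 0.312], [0.5444, -0.1069, 0.312], [0.5387, 0.3187, 0.312]] [0.5721 0.1067 0.312 ]
yaw deg 0.7676512477527518 0.4291778137417766 0.061091440745508416
origin [0.57255423 0.07168097]
lid top (array([0.56471243, 0.07317038]), np.float64(0.04772495210653107)) ((0.5415990352630615, 0.07410041987895966), 0.04185642674565315)
lid side (array([0.56423206, 0.07201067]), np.float64(0.043018635667473354)) ((0.5635293126106262, 0.07374396920204163), 0.05041166767477989)
tub top (array([ 0.45205949, -0.30258691]), np.float64(0.05036757321023958)) ((0.45190921425819397, -0.30183249711990356), 0.05232207477092743)
tub side (array([ 0.45149242, -0.30112507]), np.float64(0.04841527063370939)) ((0.4515187740325928, -0.3009367287158966), 0.05009441822767258)
fin top ((181.5, 183.0), (10.0, 3.0), 90.0)
[[0.568, 0.225, 0.162], [0.568, 0.216, 0.162], [0.537, 0.216, 0.162], [0.537, 0.225, 0.162]]
fin side ((295.173095703125, 154.63461303710938), (11.570852279663086, 9.805807113647461), 11.309932708740234)
[[0.55, 0.174, 0.162], [0.539, 0.227, 0.162], [0.578, 0.23, 0.162], [0.589, 0.177, 0.162]]
yel [275 201] [299 231]
```

Run:
```python
from m import *
T=cal("top");S=cal("side");f=lambda l:np.array(l)/3.2+[130,135]-.4
g=lambda l:np.array(l)/2.75+[160,95]-.4
print("bar back top",cast(T,f([(22,99),(526,81)]),.312).round(4).tolist())
print("bar front bottom",cast(T,f([(24,138),(527,118)]),.288).round(4).tolist())
print("rails back(+84), front(-84) centre",cast(T,f([(76,75),(405,62)]),.130).round(4).tolist(),cast(T,f([(77,244),(412,233)]),.130).round(4).tolist())
print("plate front edge corners (z.126)",cast(T,f([(121,227),(244,226)]),.126).round(4).tolist())
print("yellow left back top, right",cast(T,f([(413,48),(499,45)]),.156).round(4).tolist())
print("knob top side",cast(S,g([(336,224)]),.166), "fin top side corners",cast(S,g([(357,151),(363,149),(390,154),(386,158)]),.162).round(4).tolist())
print("bar side end",cast(S,g([(264,218),(294,232),(393,10),(420,12)]),.312).round(4).tolist())
```

```text
bar back top [[0.5738, 0.3209, 0.312], [0.5787, -0.1071, 0.312]]
bar front bottom [[0.5451, 0.3245, 0.288], [0.5519, -0.109, 0.288]]
rails back(+84), front(-84) centre [[0.6409, 0.3134, 0.13], [0.6458, -0.0079, 0.13]] [[0.4744, 0.3107, 0.13], [0.4772, -0.0102, 0.13]]
plate front edge corners (z.126) [[0.4904, 0.2693, 0.126], [0.4885, 0.1509, 0.126]]
yellow left back top, right [[0.6526, -0.0155, 0.156], [0.6535, -0.0981, 0.156]]
knob top side [[0.56274105 0.07451558 0.166     ]] fin top side corners [[0.5369, 0.2212, 0.162], [0.5423, 0.2281, 0.162], [0.5763, 0.2312, 0.162], [0.5744, 0.2214, 0.162]]
bar side end [[0.5522, -0.11, 0.312], [0.5852, -0.1178, 0.312], [0.5422, 0.3101, 0.312], [0.5734, 0.3182, 0.312]]
```

```bash
cat > plan.py <<'E'
from h import *
def Rt(lean,psi=0,sg=1):
    a,p=np.radians([lean,psi]);x=np.array([np.sin(a)*np.cos(p),np.sin(a)*np.sin(p),-np.cos(a)])
    z=sg*np.array([-np.sin(p),np.cos(p),0]);return np.c_[x,np.cross(z,x),z]
def now():
    s=bot.read_state();return s,np.array(s["ee_pos"]),Ro.from_euler("xyz",s["tool_rot"]).as_matrix()
def go(P,R,back=0):
    s,p,R0=now();t=np.array(P)-R[:,0]*(.167+back)
    print("tcp",t.round(4),"shift",((t-p)/.4).round(4).tolist(),"turn",(Ro.from_matrix(R@R0.T).as_rotvec()/(np.pi/2)).round(4).tolist())
def rep():
    s,p,R=now();print(round(s["time"],2),"grasp pt",(p+.167*R[:,0]).round(4),"axis",R[:,0].round(3),"jaw",R[:,2].round(3),"F",np.round(s["force"],1),"T",np.round(s["torque"],2),"w",round(s["grip_width"],4),"q",np.round(s["joint_pos"],2))
E
python3 - <<'E'
from plan import *
rep()
for sg in(1,-1):
  for l in (30,40): go((.5635,.0735,.150),Rt(l,0,sg),.10)
E
```

```text
0.1 grasp pt [ 0.1945 -0.698   0.237 ] axis [-0.001  0.001 -1.   ] jaw [ 0.269 -0.963 -0.001] F [ 0.3 -0.   0.2] T [-0.01 -0.06 -0.04] w 0.0926 q [ 1.22  0.6  -0.    1.6   0.    0.94 -0.08]
tcp [0.43   0.0735 0.3812] shift [0.5885, 1.9293, -0.0568] turn [-0.4738, -0.066, 1.7696]
tcp [0.3919 0.0735 0.3545] shift [0.4932, 1.9293, -0.1235] turn [-0.6275, -0.087, 1.7251]
tcp [0.43   0.0735 0.3812] shift [0.5885, 1.9293, -0.0568] turn [0.0445, -0.3315, -0.1693]
tcp [0.3919 0.0735 0.3545] shift [0.4932, 1.9293, -0.1235] turn [0.0596, -0.4419, -0.1663]
```

```bash
python3 -m crank '[[[0.55,0.95,0.1],[0,0,-0.16]],[[0.55,0.95,0.1],[0,0,-0.16]],[[0.55,0.95,0.1],[0,0,-0.16]],[[0.55,0.95,0.1],[0,0,-0.16]],[[0.55,0.95,0.1],[0,0,-0.16]],[[0.55,0.95,0.1],[0,0,-0.16]],[[0.55,0.95,0.1],[0,0,-0.16]],[[0.55,0.95,0.1],[0,0,-0.16]]]' 0.3 20
python3 - <<'E'
from plan import *
rep();go((.5635,.0735,.150),Rt(40,0,-1),.10);go((.5635,.0735,.150),Rt(35,0,-1),.10)
E
```

```text
time: 0.9
ee_pos: [0.3948, -0.3517, 0.4411]
tool_rot: [-2.127, 1.571, 2.606]
force: [0.4, 0.3, 0.8]
grip_width: 0.0651
0.9 grasp pt [ 0.3948 -0.3517  0.2741] axis [-0.  0. -1.] jaw [ 0.02 -1.   -0.  ] F [0.4 0.3 0.8] T [ 0.   -0.    0.03] w 0.0651 q [ 0.6   0.32  0.03  2.01 -0.01  0.81 -0.92]
tcp [0.3919 0.0735 0.3545] shift [-0.0073, 1.0631, -0.2164] turn [0.0045, -0.4445, -0.0125]
tcp [0.4104 0.0735 0.3687] shift [0.0389, 1.0631, -0.1809] turn [0.0039, -0.389, -0.0126]
```

```bash
python3 -m crank '[[[-0.02,1,-0.1],[0,-0.44,-0.012]],[[-0.02,1,-0.1],[0,-0.44,-0.012]],[[-0.02,1,-0.1],[0,-0.44,-0.012]],[[-0.02,1,-0.1],[0,-0.44,-0.012]],[[-0.02,1,-0.1],[0,-0.44,-0.012]],[[-0.02,1,-0.1],[0,-0.44,-0.012]],[[-0.02,1,-0.1],[0,-0.44,-0.012]],[[-0.02,1,-0.1],[0,-0.44,-0.012]]]' 0.3 20
python3 - <<'E'
from plan import *
rep();go((.5635,.0735,.150),Rt(40,0,-1),.10)
cv2.imwrite("pics/w0.png",bot.read_camera("wrist"))
E
```

```text
time: 1.7
ee_pos: [0.4029, -0.1164, 0.4625]
tool_rot: [1.547, 0.938, -0.013]
force: [0.7, -0.6, 0.2]
grip_width: 0.065
1.7 grasp pt [ 0.5017 -0.1177  0.3278] axis [ 0.592 -0.008 -0.806] jaw [ 0.006 -1.     0.014] F [ 0.7 -0.6  0.2] T [0.03 0.59 0.05] w 0.065 q [ 0.23  0.08 -0.05  2.38 -1.02  0.11 -0.39]
tcp [0.3919 0.0735 0.3545] shift [-0.0276, 0.4749, -0.2698] turn [0.009, -0.0414, -0.0037]
```

View pics/w0.png

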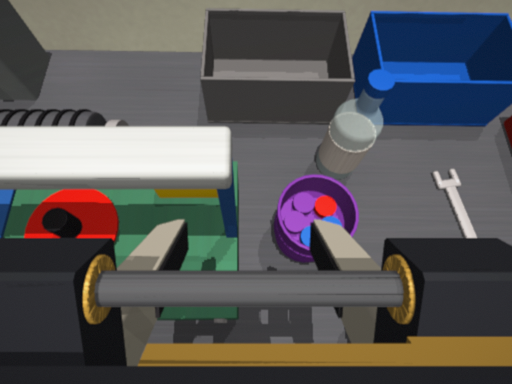

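```bash
python3 -m crank '[[[0,0,0.4],[0,0.4,0]],[[0,0,0.4],[0,0.4,0]],[[0,0,0.4],[0,0.4,0]],[[0.3,0.1,0.4],[0,0.4,0]],[[0.6,0.25,0.4],[0,0.4,0]],[[0.8,0.4,0.4],[0,0.4,0]],[[0.9,0.48,0.4],[0,0.4,0]],[[0.9,0.48,0.4],[0,0.4,0]]]' 0.3 20
python3 - <<'E'
from plan import *
rep();go((.5635,.0735,.150),Rt(-38,0,-1),.20)
E
```

```text
time: 2.55
ee_pos: [0.6165, -0.0059, 0.5892]
tool_rot: [-0.178, 1.563, -1.734]
force: [0.7, -0.4, -0.0]
grip_width: 0.0652
2.55 grasp pt [ 0.6163 -0.0071  0.4222] axis [-0.001 -0.007 -1.   ] jaw [ 0.015 -1.     0.007] F [ 0.7 -0.4 -0. ] T [ 0.01 -0.04  0.03] w 0.0652 q [-0.26  0.32  0.25  1.63 -0.08  1.21 -1.55]
tcp [0.7894 0.0735 0.4392] shift [0.4325, 0.1984, -0.3751] turn [0.0013, 0.4214, -0.0104]
```

```bash
python3 -m crank '[[[0.12,0.05,0],[0,0.09,0]],[[0.24,0.1,0],[0,0.18,0]],[[0.36,0.15,0],[0,0.27,0]],[[0.433,0.198,-0.05],[0,0.36,-0.01]],[[0.433,0.198,-0.15],[0,0.42,-0.01]],[[0.433,0.198,-0.25],[0,0.42,-0.01]],[[0.433,0.198,-0.375],[0,0.42,-0.01]],[[0.433,0.198,-0.375],[0,0.42,-0.01]]]' 0.3 20
python3 - <<'E'
from plan import *
rep();go((.5635,.0735,.150),Rt(-38,0,-1),.10)
cv2.imwrite("pics/w1.png",bot.read_camera("wrist"))
E
```

```text
time: 3.35
ee_pos: [0.7879, 0.0714, 0.4305]
tool_rot: [-1.569, 0.902, -3.14]
force: [-0.3, 0.2, 0.2]
grip_width: 0.0651
3.35 grasp pt [0.6844 0.0712 0.2994] axis [-0.62  -0.001 -0.785] jaw [ 0.    -1.     0.001] F [-0.3  0.2  0.2] T [ 0.04 -0.58  0.02] w 0.0651 q [-0.2   0.83  0.13  1.15 -0.15  1.84 -1.64]
tcp [0.7279 0.0735 0.3604] shift [-0.15, 0.0054, -0.1752] turn [0.0009, -0.0034, -0.0001]
```

View pics/w1.png

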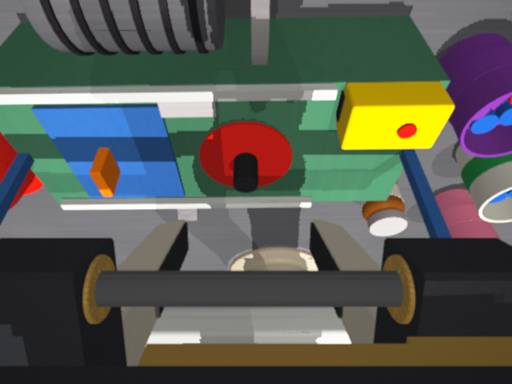

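```bash
cat > w.py <<'E'
from m import *
def red(h): return cv2.inRange(h,(0,150,60),(8,255,255))|cv2.inRange(h,(172,150,60),(180,255,255))
E
python3 - <<'E'
from w import *
im=cv2.imread("pics/w1.png");W=cal("wrist");h=cv2.cvtColor(im,40)
b=big(red(h)&roi(im,190,110,300,195));P=cast(W,cv2.convexHull(b)[:,0],.131)[:,:2];print("lid",circ(P),cv2.minEnclosingCircle(P.astype(np.float32)))
k=cv2.inRange(h,(0,0,0),(180,255,45))&roi(im,228,150,264,195);k=big(k);print("knob px",k.min(0),k.max(0))
kt=cast(W,[(246,k.max(0)[1]-9)],.166);print("knob",kt)
o=big(cv2.inRange(h,(5,150,90),(20,255,255))&roi(im,80,140,130,200));r=cv2.minAreaRect(o);print("fin",o.min(0),o.max(0),cast(W,[(100,188),(115,186),(112,194),(101,194)],.162).round(4).tolist())
print("plate edge corners z.126",cast(W,[(36,108),(158,105),(183,197)],.126).round(4).tolist())
print("rail back",cast(W,[(5,93),(335,95)],.130).round(4).tolist(),"front",cast(W,[(63,206),(309,205)],.130).round(4).tolist())
print("slot housing top corners",cast(W,[(346,85),(447,84),(452,105)],.156).round(4).tolist())
E
```

```text
lid (array([0.56608879, 0.07373248]), np.float64(0.050925598880582)) ((0.5661709904670715, 0.07402659207582474), 0.051827795803546906)
knob px [234 154] [257 191]
knob [[0.56852923 0.07287441 0.166     ]]
fin [ 90 148] [119 195] [[0.554, 0.226, 0.162], [0.5574, 0.2092, 0.162], [0.5436, 0.2168, 0.162], [0.5436, 0.2286, 0.162]]
plate edge corners z.126 [[0.6295, 0.2689, 0.126], [0.6327, 0.1542, 0.126], [0.4893, 0.1534, 0.126]]
rail back [[0.6491, 0.2847, 0.13], [0.6465, -0.0065, 0.13]] front [[0.4756, 0.3102, 0.13], [0.4769, -0.0078, 0.13]]
slot housing top corners [[0.6748, -0.005, 0.156], [0.6756, -0.0827, 0.156], [0.6557, -0.0962, 0.156]]
```

```bash
python3 -m crank '[[[-0.06,0.006,-0.06],[0,-0.003,0]],[[-0.13,0.006,-0.14],[0,-0.003,0]],[[-0.15,0.006,-0.168],[0,-0.003,0]],[[-0.15,0.006,-0.168],[0,-0.003,0]]]' 0.3 20
python3 - <<'E'
from plan import *
rep();go((.565,.0737,.155),Rt(-38,0,-1),0)
E
```

```text
time: 3.8
ee_pos: [0.7264, 0.0741, 0.3749]
tool_rot: [-1.57, 0.921, -3.141]
force: [-0.7, 0.6, -0.1]
grip_width: 0.0648
3.8 grasp pt [0.6254 0.0741 0.2419] axis [-0.605 -0.001 -0.796] jaw [ 0. -1.  0.] F [-0.7  0.6 -0.1] T [ 0.04 -0.56  0.05] w 0.0648 q [-0.22  0.78  0.12  1.39 -0.15  1.62 -1.64]
tcp [0.6678 0.0737 0.2866] shift [-0.1465, -0.0011, -0.2208] turn [0.0002, 0.0086, -0.0003]
```

```bash
python3 -m crank '[[[-0.03,0,-0.045],[0,0.008,0]],[[-0.06,0,-0.09],[0,0.008,0]],[[-0.09,0,-0.135],[0,0.008,0]],[[-0.12,0,-0.18],[0,0.008,0]],[[-0.146,0,-0.21],[0,0.008,0]],[[-0.146,0,-0.21],[0,0.008,0]],[[-0.146,0,-0.21],[0,0.008,0]]]' 0.3 20
python3 - <<'E'
from plan import *
rep();go((.565,.0737,.155),Rt(-38,0,-1),0)
E
```

```text
time: 4.5
ee_pos: [0.6703, 0.0744, 0.2911]
tool_rot: [-1.57, 0.911, -3.14]
force: [0.6, -0.6, -0.3]
grip_width: 0.0649
4.5 grasp pt [0.5679 0.0743 0.1592] axis [-0.613 -0.001 -0.79 ] jaw [ 0.    -1.     0.001] F [ 0.6 -0.6 -0.3] T [ 0.05 -0.63 -0.01] w 0.0649 q [-0.23  0.8   0.1   1.59 -0.16  1.41 -1.63]
tcp [0.6678 0.0737 0.2866] shift [-0.0063, -0.0017, -0.0112] turn [0.0004, 0.002, -0.0003]
```

```bash
python3 -m crank '[[[-0.006,-0.001,-0.011],[0,0.002,0]],[[-0.006,-0.001,-0.011],[0,0.002,0]]]' 0.3 20; python3 -m crank '[[[0,0,0],[0,0,0]],[[0,0,0],[0,0,0]],[[0,0,0],[0,0,0]],[[0,0,0],[0,0,0]],[[0,0,0],[0,0,0]],[[0,0,0],[0,0,0]]]' 1 30;  python3 - <<'E'
from plan import *
rep()
E
```

```text
time: 4.7
ee_pos: [0.667, 0.074, 0.2849]
tool_rot: [-1.569, 0.905, -3.139]
force: [-0.1, -1.1, -0.1]
grip_width: 0.0652
time: 5.3
ee_pos: [0.6666, 0.0742, 0.2843]
tool_rot: [-1.568, 0.904, -3.139]
force: [-0.1, 0.2, 0.2]
grip_width: 0.0254
5.3 grasp pt [0.5633 0.0739 0.1531] axis [-0.619 -0.002 -0.786] jaw [ 0.001 -1.     0.002] F [-0.1  0.2  0.2] T [ 0.08 -0.62 -0.01] w 0.0254 q [-0.23  0.81  0.1   1.61 -0.16  1.4  -1.62]
```

```bash
python3 -m crank '[[[0,0,0.02],[0,0,0]],[[0,0,0.045],[0,0,0]],[[0.01,0,0.065],[0,0,0]],[[0.05,0,0.07],[0,0,0]],[[0.1,0,0.07],[0,0,0]],[[0.15,0,0.07],[0,0,0]],[[0.2,0,0.07],[0,0,0]],[[0.2,0,0.07],[0,0,0]]]' 1 30;  python3 - <<'E'
from plan import *
rep()
cv2.imwrite("pics/s1.png",bot.read_camera("side")[80:300,150:400].repeat(2,0).repeat(2,1))
E
```

```text
time: 6.1
ee_pos: [0.7483, 0.074, 0.3125]
tool_rot: [-1.568, 0.906, -3.139]
force: [0.3, -1.3, -3.6]
grip_width: 0.0253
6.1 grasp pt [0.6453 0.0737 0.1811] axis [-0.617 -0.002 -0.787] jaw [ 0.001 -1.     0.002] F [ 0.3 -1.3 -3.6] T [ 0.02 -0.93 -0.02] w 0.0253 q [-0.21  0.87  0.12  1.36 -0.15  1.58 -1.63]
```

View pics/s1.png

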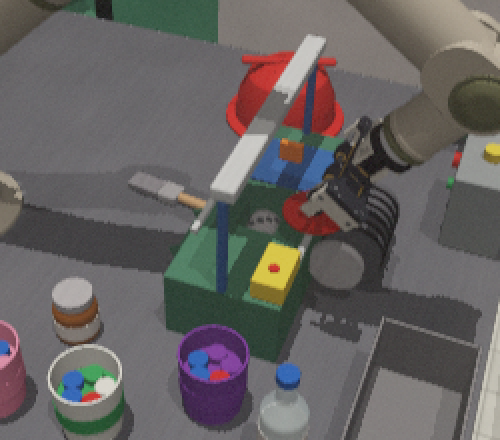

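```bash
python3 -m crank '[[[0.02,0,0.08],[0,-0.03,0]],[[0.02,0,0.18],[0,-0.09,0]],[[0,0,0.28],[0,-0.15,0]],[[0,0,0.38],[0,-0.2,0]],[[0,0,0.48],[0,-0.2,0]],[[0,0,0.58],[0,-0.2,0]],[[0,0,0.65],[0,-0.2,0]],[[0,0,0.65],[0,-0.2,0]]]' 1 30;  python3 - <<'E'
from plan import *
rep();go((.4517,-.3015,.26),Rt(-38,-33.7,-1))
E
```

```text
time: 6.95
ee_pos: [0.7456, 0.0738, 0.5777]
tool_rot: [-1.569, 1.225, -3.14]
force: [-0.1, -0.1, -2.6]
grip_width: 0.0254
6.95 grasp pt [0.6889 0.0737 0.4206] axis [-0.339 -0.001 -0.941] jaw [ 0.    -1.     0.001] F [-0.1 -0.1 -2.6] T [-0.02 -0.51 -0.  ] w 0.0254 q [-0.24  0.61  0.16  1.19 -0.12  1.7  -1.66]
tcp [ 0.5372 -0.3585  0.3916] shift [-0.5208, -1.0809, -0.4653] turn [0.0597, 0.1959, -0.3715]
```

```bash
python3 -m crank '[[[-0.02,-0.08,0],[0,0,-0.03]],[[-0.07,-0.19,0],[0,0,-0.08]],[[-0.12,-0.3,0],[0,0,-0.13]],[[-0.18,-0.41,0],[0,0,-0.18]],[[-0.25,-0.52,0],[0,0,-0.23]],[[-0.32,-0.63,0],[0,0,-0.28]],[[-0.39,-0.74,-0.02],[0,0,-0.33]],[[-0.46,-0.85,-0.06],[0,0,-0.37]]]' 1 30;  python3 - <<'E'
from plan import *
rep();go((.4517,-.3015,.26),Rt(-38,-33.7,-1))
E
```

```text
time: 7.75
ee_pos: [0.5662, -0.2578, 0.551]
tool_rot: [-1.566, 1.218, 2.561]
force: [1.1, -0.5, -2.5]
grip_width: 0.0254
7.75 grasp pt [ 0.518  -0.2262  0.3943] axis [-0.289  0.189 -0.938] jaw [-0.552 -0.834  0.002] F [ 1.1 -0.5 -2.5] T [-0.23 -0.46  0.03] w 0.0254 q [ 0.13  0.44  0.34  1.57 -0.18  1.51 -1.64]
tcp [ 0.5372 -0.3585  0.3916] shift [-0.0725, -0.2518, -0.3986] turn [0.1101, 0.164, -0.0025]
```

```bash
python3 -m crank '[[[-0.02,-0.09,-0.05],[0.03,0.05,0]],[[-0.04,-0.17,-0.12],[0.07,0.11,-0.001]],[[-0.072,-0.25,-0.2],[0.11,0.164,-0.0025]],[[-0.072,-0.25,-0.29],[0.11,0.164,-0.0025]],[[-0.072,-0.25,-0.37],[0.11,0.164,-0.0025]],[[-0.072,-0.25,-0.398],[0.11,0.164,-0.0025]],[[-0.072,-0.25,-0.398],[0.11,0.164,-0.0025]]]' 1 30;  python3 - <<'E'
from plan import *
rep();go((.4517,-.3015,.24),Rt(-38,-33.7,-1))
for n in("wrist","side","top"): cv2.imwrite(f"pics/{n}2.png",bot.read_camera(n))
t=cv2.imread("pics/side2.png")[210:330,130:330];cv2.imwrite("pics/s2.png",cv2.resize(t,None,fx=3,fy=3,interpolation=2))
np.savez("w2.npz",*cal("wrist"))
E
```

```text
time: 8.45
ee_pos: [0.5394, -0.3558, 0.3906]
tool_rot: [-1.572, 0.904, 2.556]
force: [-0.1, 0.7, -2.3]
grip_width: 0.0254
8.45 grasp pt [ 0.4533 -0.2987  0.2593] axis [-0.516  0.342 -0.786] jaw [-0.552 -0.834 -0.001] F [-0.1  0.7 -2.3] T [-0.38 -0.72 -0.05] w 0.0254 q [ 0.31  0.68  0.33  1.61 -0.17  1.55 -1.45]
tcp [ 0.5372 -0.3585  0.3716] shift [-0.0053, -0.007, -0.0474] turn [-0.0016, -0.0017, -0.0024]
```

View pics/wrist2.png

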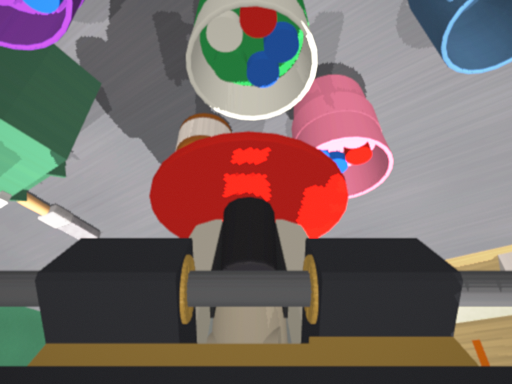

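Run:
```python
from w import *
z=np.load("w2.npz");W=[z[k] for k in z];im=cv2.imread("pics/wrist2.png");h=cv2.cvtColor(im,40)
r=red(h)&roi(im,140,125,360,240);b=big(r);hl=cv2.convexHull(b)[:,0];hl=hl[hl[:,1]<205]
zl=.2372
for zz in(zl-.005,zl): P=cast(W,hl,zz)[:,:2];print("lid",zz,circ(P),np.std(np.linalg.norm(P-circ(P)[0],axis=1)))
w=cv2.inRange(h,(0,0,120),(180,70,255))&roi(im,185,20,320,118);b=big(w)
# outer lower arc
pts=np.array([(u,b[b[:,0]==u,1].max()) for u in range(205,300)])
P=cast(W,pts,.110)[:,:2];c,rr=circ(P);print("tub wrist outer arc",c,rr)
f=__import__("scipy.optimize",fromlist=["x"]).least_squares(lambda c:np.linalg.norm(P-c,axis=1)-.049,c);print(f.x,np.sqrt(f.fun@f.fun/len(P)))
S=cal("side");s=cv2.imread("pics/side2.png");hs=cv2.cvtColor(s,40)
b=big(red(hs)&roi(s,140,170,260,300));P=cast(S,b,zl)[:,:2];print("lid side px",b.min(0),b.max(0),circ(P),cv2.minEnclosingCircle(P.astype(np.float32)))
```

```text
lid 0.2322 (array([ 0.45108698, -0.29827067]), np.float64(0.05211803092283534)) 0.00037310203926638
lid 0.2372 (array([ 0.45694567, -0.30214817]), np.float64(0.04962699490222018)) 0.0003552692354800381
tub wrist outer arc [ 0.45440679 -0.30412614] 0.05056562235068049
[ 0.45316232 -0.30316993] 0.0023381380604265254
lid side px [173 233] [207 251] (array([ 0.47361074, -0.31747785]), np.float64(0.02992721369777189)) ((0.46997183561325073, -0.31414830684661865), 0.043629493564367294)
```

View pics/s2.png

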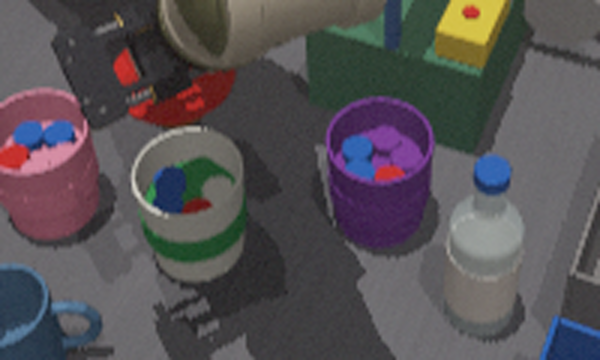

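```bash
python3 -m crank '[[[-0.004,-0.003,-0.05],[0,0,0]],[[-0.007,-0.006,-0.11],[-0.001,-0.0015,-0.002]],[[-0.007,-0.006,-0.17],[-0.001,-0.0015,-0.002]],[[-0.007,-0.006,-0.22],[-0.001,-0.0015,-0.002]],[[-0.007,-0.006,-0.25],[-0.001,-0.0015,-0.002]],[[-0.007,-0.006,-0.25],[-0.001,-0.0015,-0.002]],[[-0.007,-0.006,-0.25],[-0.001,-0.0015,-0.002]]]' 1 30;  python3 - <<'E'
from plan import *
rep();s,p,R=now();go((.4505,-.3011,.1375),R)
im=bot.read_camera("wrist");np.savez("w3.npz",*cal("wrist"))
cv2.imwrite("pics/wrist3.png",im[0:300]);cv2.imwrite("pics/s3.png",cv2.resize(bot.read_camera("side")[210:330,130:330],None,fx=3,fy=3,interpolation=2))
E
```

```text
time: 9.3
ee_pos: [0.5372, -0.359, 0.2935]
tool_rot: [-1.572, 0.912, 2.553]
force: [-0.2, -0.6, -1.6]
grip_width: 0.0252
9.3 grasp pt [ 0.4522 -0.3022  0.1615] axis [-0.509  0.34  -0.791] jaw [-0.554 -0.832 -0.001] F [-0.2 -0.6 -1.6] T [-0.44 -0.75 -0.04] w 0.0252 q [ 0.33  0.79  0.31  1.68 -0.2   1.38 -1.43]
tcp [ 0.5355 -0.3579  0.2695] shift [-0.0043, 0.0028, -0.0599] turn [0.0, 0.0, 0.0]
```

View pics/s3.png

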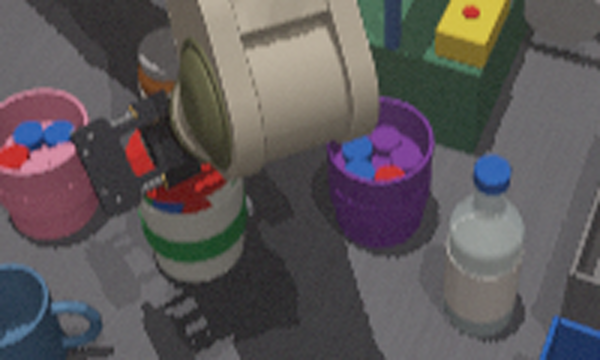

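```bash
python3 -m crank '[[[-0.004,0.002,-0.01],[0,-0.003,0]],[[-0.004,0.002,-0.02],[0,-0.003,0]],[[-0.004,0.002,-0.03],[0,-0.003,0]],[[-0.004,0.002,-0.035],[0,-0.003,0]],[[-0.004,0.002,-0.035],[0,-0.003,0]]]' 1 30;  python3 - <<'E'
from plan import *
rep();im=bot.read_camera("wrist");np.savez("w3.npz",*cal("wrist"));cv2.imwrite("pics/wrist4.png",im)
E
```

```text
time: 9.9
ee_pos: [0.5353, -0.358, 0.2778]
tool_rot: [-1.576, 0.914, 2.549]
force: [-0.6, -0.2, -2.0]
grip_width: 0.0255
9.9 grasp pt [ 0.4507 -0.301   0.1456] axis [-0.507  0.341 -0.792] jaw [-0.554 -0.832 -0.003] F [-0.6 -0.2 -2. ] T [-0.42 -0.73 -0.03] w 0.0255 q [ 0.33  0.81  0.3   1.69 -0.2   1.35 -1.42]
```

View pics/wrist4.png

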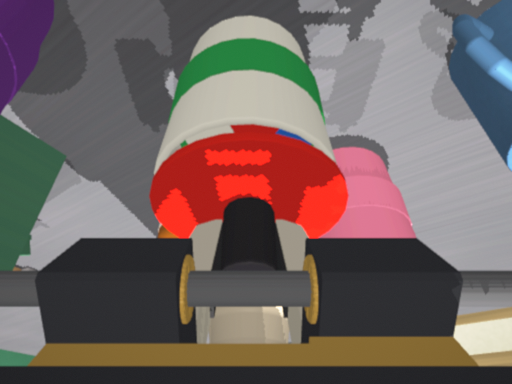

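```bash
python3 -m crank '[[[0,0,-0.002],[0.004,0.0055,0]],[[0,0,-0.005],[0.004,0.0055,0]],[[0,0,-0.008],[0.004,0.0055,0]],[[0,0,-0.011],[0.004,0.0055,0]],[[0,0,-0.013],[0.004,0.0055,0]],[[0,0,-0.013],[0.004,0.0055,0]]]' 1 30;  python3 -c "
from plan import *
rep()"
```

```text
time: 10.55
ee_pos: [0.5354, -0.358, 0.273]
tool_rot: [-1.577, 0.904, 2.549]
force: [-0.3, 1.2, -2.6]
grip_width: 0.0252
10.55 grasp pt [ 0.4497 -0.3002  0.1418] axis [-0.513  0.346 -0.786] jaw [-0.555 -0.832 -0.004] F [-0.3  1.2 -2.6] T [-0.48 -0.78 -0.04] w 0.0252 q [ 0.34  0.81  0.3   1.69 -0.2   1.35 -1.42]
```

```bash
python3 -m crank '[[[0.002,-0.002,-0.002],[0,0,0]],[[0.002,-0.002,-0.004],[0,0,0]],[[0.002,-0.002,-0.006],[0,0,0]],[[0.002,-0.002,-0.008],[0,0,0]],[[0.002,-0.002,-0.008],[0,0,0]]]' 1 30;  python3 -c "
from plan import *
rep()"
```

```text
time: 11.05
ee_pos: [0.5362, -0.3588, 0.2698]
tool_rot: [-1.577, 0.904, 2.549]
force: [0.6, 0.8, -2.1]
grip_width: 0.0256
11.05 grasp pt [ 0.4505 -0.3011  0.1386] axis [-0.513  0.346 -0.786] jaw [-0.555 -0.832 -0.004] F [ 0.6  0.8 -2.1] T [-0.39 -0.9  -0.09] w 0.0256 q [ 0.34  0.82  0.3   1.69 -0.21  1.35 -1.42]
```

```bash
python3 -m crank '[[[0,0,-0.001],[0,0,0]],[[0,0,-0.002],[0,0,0]],[[0,0,-0.003],[0,0,0]],[[0,0,-0.004],[0,0,0]],[[0,0,-0.004],[0,0,0]]]' 1 30;  python3 -c "
from plan import *
rep()"
```

```text
time: 11.55
ee_pos: [0.5363, -0.3587, 0.2686]
tool_rot: [-1.577, 0.904, 2.549]
force: [0.8, 0.6, 1.9]
grip_width: 0.0252
11.55 grasp pt [ 0.4506 -0.301   0.1373] axis [-0.513  0.346 -0.786] jaw [-0.555 -0.832 -0.004] F [0.8 0.6 1.9] T [-0.11 -0.51 -0.17] w 0.0252 q [ 0.34  0.82  0.3   1.69 -0.21  1.34 -1.42]
```

```bash
python3 -m crank '[[[0,0,-0.001],[0,0,0]],[[0,0,-0.002],[0,0,0]],[[0,0,-0.002],[0,0,0]]]' 1 30;  python3 -c "
from plan import *
rep()"
```

```text
time: 11.85
ee_pos: [0.5363, -0.3588, 0.2684]
tool_rot: [-1.578, 0.904, 2.548]
force: [1.8, 1.7, 8.1]
grip_width: 0.0255
11.85 grasp pt [ 0.4506 -0.301   0.1372] axis [-0.513  0.346 -0.786] jaw [-0.555 -0.832 -0.004] F [1.8 1.7 8.1] T [ 0.37  0.13 -0.25] w 0.0255 q [ 0.34  0.82  0.3   1.69 -0.21  1.34 -1.42]
```

```bash
python3 -m crank '[[[0,0,0.002],[0,0,0]],[[0,0,0.002],[0,0,0]]]' 1 30; python3 -m crank '[[[0,0,0.002],[0,0,0]],[[0,0,0.002],[0,0,0]],[[0,0,0.002],[0,0,0]],[[0,0,0.002],[0,0,0]]]' 0.3 20;  python3 -m crank '[[[0.02,-0.014,0.03],[0,0,0]],[[0.05,-0.034,0.08],[0,0,0]],[[0.1,-0.068,0.16],[0,0,0]],[[0.15,-0.1,0.24],[0,0,0]],[[0.19,-0.12,0.34],[0,0,0]],[[0.19,-0.12,0.34],[0,0,0]]]' 0.3 20
python3 - <<'E'
from plan import *
from w import *
rep()
W=cal("wrist");im=bot.read_camera("wrist");cv2.imwrite("pics/wrist5.png",im);h=cv2.cvtColor(im,40)
s=bot.read_camera("side");cv2.imwrite("pics/side5.png",s);hs=cv2.cvtColor(s,40)
for n,c,hh in(("wrist",W,h),("side",cal("side"),hs)):
    m=red(hh)
    if n=="side": m&=roi(s,160,230,225,290)
    b=cv2.convexHull(big(m))[:,0];print(n,b.min(0),b.max(0))
    for z in(.115,): P=cast(c,b,z)[:,:2];print(z,circ(P),np.std(np.linalg.norm(P-circ(P)[0],axis=1)))
E
```

```text
time: 12.05
ee_pos: [0.5362, -0.3588, 0.2685]
tool_rot: [-1.577, 0.904, 2.549]
force: [2.5, 1.6, 3.6]
grip_width: 0.0254
time: 12.45
ee_pos: [0.536, -0.3589, 0.2689]
tool_rot: [-1.577, 0.904, 2.549]
force: [-0.5, 0.1, -1.0]
grip_width: 0.0529
time: 13.05
ee_pos: [0.6137, -0.4082, 0.4102]
tool_rot: [-1.577, 0.912, 2.55]
force: [0.4, -0.8, -0.3]
grip_width: 0.0654
13.05 grasp pt [ 0.5289 -0.3511  0.2781] axis [-0.508  0.342 -0.791] jaw [-0.554 -0.832 -0.004] F [ 0.4 -0.8 -0.3] T [-0.3  -0.5  -0.04] w 0.0654 q [ 0.35  0.78  0.33  1.35 -0.19  1.71 -1.45]
wrist [201 104] [301 177]
0.115 (array([ 0.4529741 , -0.30353599]), np.float64(0.05038996643593408)) 0.00043517292089975977
side [180 262] [210 282]
0.115 (array([ 0.45776822, -0.3087046 ]), np.float64(0.04313174720076702)) 0.0034906799607084802
```

```bash
python3 -c "
from plan import *
go((.69,.0,.42),Rt(-20,-8,-1));go((.69,.2215,.40),Rt(-20,.65,-1))"
python3 -m crank '[[[0,0,0.1],[-0.03,-0.05,0]],[[0,0,0.2],[-0.08,-0.1,0]],[[0,0.05,0.35],[-0.11,-0.16,0.04]],[[0.05,0.15,0.42],[-0.11,-0.16,0.08]],[[0.1,0.27,0.42],[-0.11,-0.16,0.12]],[[0.15,0.39,0.42],[-0.11,-0.16,0.16]],[[0.2,0.51,0.42],[-0.11,-0.16,0.21]],[[0.25,0.63,0.42],[-0.11,-0.16,0.26]]]' 0.5 20
python3 -c "
from plan import *
rep();go((.69,.2215,.40),Rt(-20,.65,-1))"
```

```text
tcp [ 0.7466 -0.0079  0.5769] shift [0.3362, 0.9976, 0.4285] turn [-0.0745, -0.1889, 0.2826]
tcp [0.7471 0.2221 0.5569] shift [0.3375, 1.5728, 0.3785] turn [-0.0605, -0.1953, 0.3778]
time: 13.95
ee_pos: [0.705, -0.17, 0.5716]
tool_rot: [-1.403, 1.193, 3.116]
force: [0.1, -0.4, 0.0]
grip_width: 0.0466
13.95 grasp pt [ 0.6434 -0.1684  0.4164] axis [-0.369  0.009 -0.929] jaw [-0.18  -0.982  0.062] F [ 0.1 -0.4  0. ] T [-0.   -0.44 -0.01] w 0.0466 q [ 0.01  0.58  0.26  1.27 -0.06  1.68 -1.5 ]
tcp [0.7471 0.2221 0.5569] shift [0.1052, 0.9803, -0.0367] turn [0.0379, -0.0188, 0.1233]
```

```bash
python3 -m crank '[[[0.02,0.12,0],[0,0,0.02]],[[0.04,0.24,0],[0.01,0,0.04]],[[0.06,0.36,0],[0.02,-0.01,0.06]],[[0.08,0.48,0],[0.03,-0.01,0.08]],[[0.1,0.6,0],[0.038,-0.019,0.1]],[[0.105,0.72,0],[0.038,-0.019,0.123]],[[0.105,0.84,-0.02],[0.038,-0.019,0.123]],[[0.105,0.98,-0.037],[0.038,-0.019,0.123]]]' 0.5 20
python3 -c "
from plan import *
rep();go((.563,.2215,.152),Rt(-40,.65,-1),.1)"
```

```text
time: 14.75
ee_pos: [0.7465, 0.2153, 0.5568]
tool_rot: [-1.569, 1.222, -3.133]
force: [0.7, -0.5, -0.6]
grip_width: 0.0465
14.75 grasp pt [0.6894 0.2148 0.3999] axis [-0.342 -0.003 -0.94 ] jaw [ 0.007 -1.     0.   ] F [ 0.7 -0.5 -0.6] T [ 0.01 -0.42  0.01] w 0.0465 q [-0.4   0.66  0.14  1.14 -0.18  1.69 -1.83]
tcp [0.7346 0.2234 0.3565] shift [-0.0298, 0.0203, -0.5008] turn [-0.0018, 0.2221, 0.0025]
```

```bash
python3 -m crank '[[[0,0.01,-0.1],[0,0,0]],[[0,0.02,-0.2],[0,0.02,0]],[[0,0.02,-0.3],[0,0.07,0]],[[0,0.02,-0.4],[0,0.13,0]],[[-0.01,0.02,-0.46],[0,0.19,0]],[[-0.03,0.02,-0.5],[-0.002,0.222,0.0025]],[[-0.03,0.02,-0.5],[-0.002,0.222,0.0025]],[[-0.03,0.02,-0.5],[-0.002,0.222,0.0025]]]' 0.5 20
python3 - <<'E'
from plan import *
from w import *
rep();W=cal("wrist");im=bot.read_camera("wrist");cv2.imwrite("pics/wrist6.png",im);h=cv2.cvtColor(im,40)
o=big(cv2.inRange(h,(5,130,60),(20,255,255))&roi(im,150,60,350,235));print("fin px",o.min(0),o.max(0))
for r in range(o[:,1].min(),o[:,1].max()+1,8):
    x=o[o[:,1]==r,0];print(r,x.min(),x.max())
bx=cv2.approxPolyDP(o,3,True)[:,0];print(bx.tolist(),cast(W,bx,.162).round(4).tolist())
bl=big(cv2.inRange(h,(100,120,60),(125,255,255))&roi(im,60,40,450,235));bb=cv2.approxPolyDP(cv2.convexHull(bl),4,True)[:,0];print(bb.tolist(),cast(W,bb,.126).round(4).tolist())
E
```

```text
time: 15.55
ee_pos: [0.735, 0.2217, 0.3595]
tool_rot: [-1.572, 0.877, -3.131]
force: [1.3, 0.7, 0.2]
grip_width: 0.0462
15.55 grasp pt [0.6282 0.2206 0.2311] axis [-0.639 -0.007 -0.769] jaw [ 0.012 -1.    -0.001] F [1.3 0.7 0.2] T [ 0.02 -0.58  0.03] w 0.0462 q [-0.37  0.85  0.09  1.28 -0.25  1.69 -1.79]
fin px [238 156] [253 219]
156 240 251
164 238 253
172 239 253
180 239 253
188 238 253
196 239 253
204 239 253
212 239 253
[[240, 156], [239, 218], [251, 219], [253, 159]] [[0.6181, 0.2252, 0.162], [0.5435, 0.2267, 0.162], [0.5421, 0.217, 0.162], [0.6154, 0.217, 0.162]]
[[348, 100], [316, 213], [197, 214], [171, 100]] [[0.6333, 0.155, 0.126], [0.4944, 0.1516, 0.126], [0.4912, 0.2698, 0.126], [0.632, 0.2707, 0.126]]
```

```bash
python3 -c "
from plan import *
go((.563,.222,.152),Rt(-40,.65,-1))"
python3 -m crank '[[[-0.03,0.001,-0.04],[0,0,0]],[[-0.07,0.002,-0.085],[0,0,0]],[[-0.11,0.003,-0.13],[0,0.002,0]],[[-0.14,0.003,-0.17],[0,0.002,0]],[[-0.16,0.004,-0.192],[0,0.002,0]],[[-0.16,0.004,-0.192],[0,0.002,0]],[[-0.16,0.004,-0.192],[0,0.002,0]]]' 0.5 20
python3 -c "
from plan import *
rep();go((.563,.222,.152),Rt(-40,.65,-1))"
```

```text
tcp [0.6703 0.2232 0.2799] shift [-0.1622, 0.0038, -0.2019] turn [-0.0009, 0.0041, -0.0001]
time: 16.3
ee_pos: [0.6717, 0.2234, 0.2837]
tool_rot: [-1.573, 0.875, -3.132]
force: [0.4, 0.2, -0.2]
grip_width: 0.0465
16.3 grasp pt [0.5647 0.2223 0.1556] axis [-0.641 -0.006 -0.767] jaw [ 0.011 -1.    -0.001] F [ 0.4  0.2 -0.2] T [ 0.03 -0.67 -0.01] w 0.0465 q [-0.39  0.85  0.07  1.5  -0.26  1.47 -1.77]
tcp [0.6703 0.2232 0.2799] shift [-0.0034, -0.0004, -0.0095] turn [-0.0009, 0.0014, -0.0001]
```

```bash
python3 -m crank '[[[-0.003,0,-0.007],[0,0,0]],[[-0.003,0,-0.007],[0,0,0]]]' 0.5 20;python3 -m crank '[[[0,0,0],[0,0,0]],[[0,0,0],[0,0,0]],[[0,0,0],[0,0,0]],[[0,0,0],[0,0,0]],[[0,0,0],[0,0,0]]]' 1 30
python3 -c "
from plan import *
rep()"
python3 -m crank '[[[0,-0.01,0],[0,0,0]],[[0,-0.03,0],[0,0,0]],[[0.001,-0.06,0],[0,0,0]],[[0.001,-0.09,0],[0,0,0]],[[0.0015,-0.12,0],[0,0,0]],[[0.002,-0.15,0],[0,0,0]],[[0.002,-0.18,0],[0,0,0]],[[0.002,-0.18,0],[0,0,0]]]' 1 30
python3 -c "
from plan import *
rep()"
```

```text
time: 16.5
ee_pos: [0.6702, 0.2231, 0.2798]
tool_rot: [-1.572, 0.873, -3.131]
force: [-0.5, -0.2, 0.3]
grip_width: 0.0466
time: 17.0
ee_pos: [0.6698, 0.2232, 0.2794]
tool_rot: [-1.572, 0.872, -3.131]
force: [0.6, -0.5, -0.7]
grip_width: 0.012
17.0 grasp pt [0.5624 0.2221 0.1515] axis [-0.643 -0.007 -0.766] jaw [ 0.011 -1.    -0.001] F [ 0.6 -0.5 -0.7] T [-0.29 -0.66  0.34] w 0.012 q [-0.39  0.85  0.07  1.51 -0.26  1.46 -1.77]
time: 17.8
ee_pos: [0.6709, 0.148, 0.2795]
tool_rot: [-1.568, 0.873, -3.13]
force: [2.8, -2.8, -1.2]
grip_width: 0.0117
17.8 grasp pt [0.5636 0.1468 0.1515] axis [-0.643 -0.007 -0.766] jaw [ 0.009 -1.     0.002] F [ 2.8 -2.8 -1.2] T [-0.44 -1.21  0.69] w 0.0117 q [-0.32  0.84  0.09  1.56 -0.21  1.44 -1.69]
```

```bash
python3 -m crank '[[[0.001,-0.02,0],[0,0,0]],[[0.002,-0.04,0],[0,0,0]],[[0.002,-0.06,0],[0,0,0]],[[0.002,-0.08,0],[0,0,0]],[[0.002,-0.09,0],[0,0,0]]]' 1 30
python3 -c "
from plan import *
rep()"
python3 -m crank '[[[0,-0.005,0],[0,0,0]],[[0,-0.01,0],[0,0,0]]]' 1 30
python3 -c "
from plan import *
rep()"
```

```text
time: 18.3
ee_pos: [0.6715, 0.1141, 0.2794]
tool_rot: [-1.571, 0.873, -3.131]
force: [3.1, 1.7, 0.3]
grip_width: 0.012
18.3 grasp pt [0.5641 0.113  0.1515] axis [-0.643 -0.007 -0.766] jaw [ 0.011 -1.    -0.   ] F [3.1 1.7 0.3] T [ 0.13 -1.17  0.07] w 0.012 q [-0.28  0.83  0.1   1.57 -0.19  1.44 -1.65]
time: 18.5
ee_pos: [0.6715, 0.1113, 0.2795]
tool_rot: [-1.572, 0.873, -3.131]
force: [2.7, 2.3, 0.1]
grip_width: 0.0122
18.5 grasp pt [0.5641 0.1102 0.1515] axis [-0.643 -0.007 -0.766] jaw [ 0.012 -1.    -0.001] F [2.7 2.3 0.1] T [ 0.15 -1.22  0.02] w 0.0122 q [-0.28  0.83  0.1   1.57 -0.18  1.44 -1.65]
```

```bash
python3 -m crank '[[[0,-0.004,0],[0,0,0]],[[0,-0.008,0],[0,0,0]],[[0,-0.012,0],[0,0,0]],[[0,-0.016,0],[0,0,0]],[[0,-0.02,0],[0,0,0]],[[0,-0.024,0],[0,0,0]]]' 1 30 | grep -E "ee_pos|force"
python3 -m crank '[[[0,-0.0025,0],[0,0,0]],[[0,-0.005,0],[0,0,0]]]' 1 30| grep -E "ee_pos|force"
python3 -m crank '[[[0,-0.0025,0],[0,0,0]],[[0,-0.005,0],[0,0,0]]]' 1 30| grep -E "ee_pos|force"
```

```text
ee_pos: [0.6716, 0.1015, 0.2795]
force: [5.4, 3.0, -0.6]
ee_pos: [0.6716, 0.0995, 0.2795]
force: [4.6, 1.8, -0.8]
ee_pos: [0.6716, 0.0975, 0.2795]
force: [4.9, 2.1, -0.6]
```

```bash
python3 -m crank '[[[0.002,-0.0025,0],[0,0,0]],[[0.002,-0.005,0],[0,0,0]]]' 1 30 | grep -E "ee_pos|force"
python3 -m crank '[[[0,-0.0025,0],[0,0,0]],[[0,-0.005,0],[0,0,0]]]' 1 30| grep -E "ee_pos|force"
python3 -m crank '[[[0,-0.0025,0],[0,0,0]],[[0,-0.005,0],[0,0,0]]]' 1 30| grep -E "ee_pos|force"
```

```text
ee_pos: [0.6719, 0.0962, 0.2793]
force: [2.3, 6.7, -1.3]
ee_pos: [0.6719, 0.0955, 0.2793]
force: [2.6, 9.6, -1.6]
ee_pos: [0.6719, 0.0937, 0.2793]
force: [0.7, 9.2, -1.5]
```

```bash
python3 -m crank '[[[0,-0.0025,0],[0,0,0]],[[0,-0.005,0],[0,0,0]]]' 1 30| grep -E "ee_pos|force"
python3 -m crank '[[[0,-0.0015,0],[0,0,0]],[[0,-0.003,0],[0,0,0]],[[0,-0.003,0],[0,0,0]]]' 1 30| grep -E "ee_pos|force"
python3 - <<'E'
from plan import *
rep()
E
```

```text
ee_pos: [0.6719, 0.0917, 0.2794]
force: [2.6, 8.8, -1.2]
ee_pos: [0.6719, 0.0903, 0.2793]
force: [1.2, 8.3, -1.9]
20.6 grasp pt [0.5645 0.0896 0.1515] axis [-0.643 -0.005 -0.765] jaw [ 0.012 -1.    -0.004] F [ 1.2  8.3 -1.9] T [ 1.06 -1.15 -0.84] w 0.0119 q [-0.25  0.83  0.11  1.58 -0.17  1.44 -1.62]
```

```bash
python3 -m crank '[[[0,0,0],[0,0,0]],[[0,0,0],[0,0,0]],[[0,0,0],[0,0,0]],[[0,0,0],[0,0,0]]]' 0.5 20
python3 -m crank '[[[0.02,0,0.024],[0,0,0]],[[0.06,0,0.072],[0,0,0]],[[0.11,0,0.132],[0,0,0]],[[0.17,0,0.204],[0,0,0]],[[0.23,0,0.276],[0,0,0]],[[0.25,0,0.38],[0,-0.08,0]],[[0.25,0,0.48],[0,-0.15,0]],[[0.25,0,0.5],[0,-0.2,0]]]' 0.5 20
python3 - <<'E'
from plan import *
from w import *
rep()
T=cal("top");S=cal("side");t=bot.read_camera("top");s=bot.read_camera("side");w=bot.read_camera("wrist");W=cal("wrist")
h=cv2.cvtColor(w,40);bl=cv2.inRange(h,(100,120,60),(125,255,255));cv2.imwrite("pics/w7.png",w)
bb=cv2.approxPolyDP(cv2.convexHull(big(bl)),4,True)[:,0];print("plate",cast(W,bb,.126).round(4).tolist())
a=cv2.resize(t[140:280,190:410],(400,255));b=cv2.resize(s[120:320,150:350],(400,400))
c=cv2.resize(w,(400,300))
o=np.zeros((580,800,3),np.uint8);o[:255,:400]=a;o[260:560,:400]=c;o[:400,400:]=b;cv2.imwrite("pics/last.png",o)
hs=cv2.cvtColor(s,40);p=cv2.convexHull(big(red(hs)&roi(s,165,230,225,300)))[:,0];P=cast(S,p,.115)[:,:2];print("lid side",circ(P),np.std(np.linalg.norm(P-circ(P)[0],axis=1)))
ht=cv2.cvtColor(t,40);p=cv2.convexHull(big(red(ht)&roi(t,325,185,380,240)))[:,0];P=cast(T,p,.115)[:,:2];print("lid top",circ(P),np.std(np.linalg.norm(P-circ(P)[0],axis=1)))
E
```

```text
time: 21.0
ee_pos: [0.672, 0.0879, 0.2794]
tool_rot: [-1.571, 0.872, -3.131]
force: [-0.6, -0.3, 0.8]
grip_width: 0.0393
time: 21.8
ee_pos: [0.7731, 0.0878, 0.4863]
tool_rot: [-1.565, 1.199, -3.126]
force: [0.2, 0.3, 0.4]
grip_width: 0.0467
21.8 grasp pt [0.7124 0.0869 0.3307] axis [-0.363 -0.006 -0.932] jaw [ 0.01  -1.     0.002] F [0.2 0.3 0.4] T [ 0.   -0.35 -0.05] w 0.0467 q [-0.25  0.7   0.15  1.23 -0.13  1.59 -1.65]
plate [[0.6325, 0.0238, 0.126], [0.4927, 0.0234, 0.126], [0.4919, 0.1369, 0.126], [0.6315, 0.1374, 0.126]]
lid side (array([ 0.45079608, -0.30344325]), np.float64(0.05002389962101213)) 0.0011100590126325587
lid top (array([ 0.45042037, -0.30184149]), np.float64(0.04949969096401876)) 0.0004561924991122758
```

View pics/last.png

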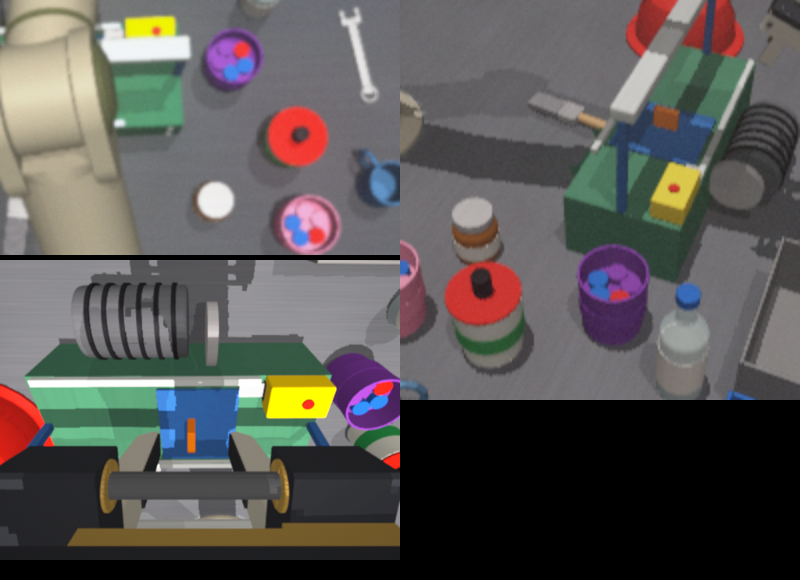

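```bash
python3 -m crank '[[[0,0,0.05],[0,0,0]],[[0,0,0.05],[0,0,0]],[[0,0,0.05],[0,0,0]]]' 0.5 20; python3 -c "
from plant import bot
print(bot.finish_job())"
```

```text
time: 22.25
ee_pos: [0.7723, 0.0884, 0.4978]
tool_rot: [-1.562, 1.183, -3.123]
force: [-0.9, 0.6, -0.6]
grip_width: 0.0466
the job is handed in; nothing more can be done
None
```

The job is done and handed in at about 22 s: the lid is on the white tub and the guard is shut with the switch pin pushed in.

- **Lid:** I took it by the knob from behind the lamp and lowered it onto the tub until it met a firm stop at the seated height. I pressed to about 8 N, eased off and let go. The final top and side pictures show it level and within about 2 mm of the tub's centre.
- **Guard:** I slid it by its fin. The force rose from about 2 N of drag to a steady 9 N, which matches the pin moving, and I pushed on to an estimated 5–6 mm past contact before letting go. The pin's value could not be read directly, so that depth is inferred from force and arm position. The last wrist picture puts the plate's travel at 131.4 mm against 132.5 mm from the arm.
- **Surroundings:** In the final pictures the tub, lamp and those bystanders in view look undisturbed; the arm or the crops hid the rest. I saw no unexpected forces.
- **Things that went wrong:**
  - My first approach, from the front, hit a wrist joint limit, so I switched to the back.
  - On release the tool sprang about 2.4 mm towards the switch; the plate position afterwards gives no sign that the guard moved with it.
  - An earlier side-camera fit of the lid, taken when the arm was probably partly hiding it, disagreed by about 7 mm. The final unobstructed fit agreed.

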